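# Pack a pair of handed brackets into the stacking parts box

### The arm

A 7-joint arm with a two-finger parallel gripper is mounted at the origin on the work surface. World frame = base frame: x ahead of the robot, y to its left, z up, the work surface at z = 0. Lengths are in m, angles in rad, forces in N, time in s.
With the tool pointing down it reaches from about 0.4 to 0.85 m from the base axis. Payload 10.4 kg.
Tool frame: the origin (TCP) lies at the very end of the fingers, on their centre line; the grasp point (between the pads) lies 19 mm behind it (manip.tcp_to_grasp is the z of the grasp point in the tool frame, in m); z points along the fingers, x is the direction in which the jaws open and shut, and the axes are right-handed (so a half turn about z gives the same grasp; the last joint's range is limited). The gripper opens to 85 mm and grips with 20 to 120 N. Pads are 22 mm wide; open, the fingers measure 114 mm over their backs; the gripper's body (76 mm by 85 mm) begins 54 mm behind the grasp point. The pads swing forward as they close: fully open they stand 13 mm farther back than shut.
Start: joints at [-1.192, 0.332, -0.065, 1.46, 0.022, 1.35, -0.088], TCP at [0.244, 0.575, 0.231] pointing down, gripper open.
Joint ranges: [-2.6, 2.6], [-0.5, 2.12], [-1.47, 1.34], [0.16, 2.42], [-1.27, 4.41], [0.06, 2.06], [-2.6, 2.6]. Speed limits (rad/s): [2.22, 2.22, 2.79, 2.79, 3.14, 3.14, 3.14].

### API

Orientations are given as a unit quaternion [x, y, z, w].
In Python, from workcell import manip gives the robot as it stands.
- The arm moves only by the tool servo_tool, never from a script. Its argument "moves" is a list of rows, each an object with "travel": the shift along the tool's x, y, z in mm, a list of three; "dr": the turn, a rotation vector about the tool's x, y, z in degrees, a list of three. A call has 1 to 12 rows; each row shifts and turns the commanded pose from where the row before left it, along the tool's axes as they then stand; what a row does not reach is not made up. A row lasts 1/8 s, in which the tool goes at most 62.5 mm and 10.7 degrees, less where a joint would pass 70% of its speed; a pose out of reach is approached as far as the arm can. A call is refused whole if a number of a shift passes 62.5 or a number of a turn 10.7, either way. A call with a gripper value outside its range is refused whole. "claw" is the closure, from 0 (fully open) to 1 (shut), set as the call begins (left out, the last holds). The fingers move at their own pace and stop on an object; "squeeze" is the grip in N (left out, the last holds). Time passes only in rows, so rows that do not move let the fingers close. It gives the time, the measured TCP pose, the force and the opening at its end, in the units of the state.
- manip.get_obs(): the state, without advancing time (a new reading comes with each control period).
- manip.camera(name): name is "scene" or "top" or "wrist"; returns the picture (384x512x3 uint8, blue, green, red); there is no depth.
- manip.calibration(name): a dict with "intrinsics" (3x3 intrinsics, pixels), "distortion" ([k1, k2, p1, p2, k3] as OpenCV has them; the pictures are not rectified), "view" (4x4, takes a point from world to camera coordinates). Camera axes: x right, y down, z forward; pixel columns grow to the right and rows downward; lengths in m; the calibration is good to about 2 mm. A picture is of the moment at which its call begins: read the wrist's pose just before it. calibration takes no time and is no camera call; for the wrist camera it gives the pose at the moment of the call.
- manip.hand_in(): hands the job in, once; it reports no verdict.
The state is a dict: "clock": time; "joint_pos": joint angles; "joint_velocities": joint speeds; "tau": joint torques, N m; "position": TCP position; "ee_rot": TCP orientation; "ft_force": force on the tool from outside, world axes, zero at the start; "torque": the same for the moment, N m; "grip_width": opening from 0.0 (shut) to 1.0 (fully open).
Only numpy, scipy, OpenCV 4.12 (cv2) and the standard library are available. Lean on these libraries where they do the work, as an engineer would, in place of code of your own. Each camera call takes 0.05 s, during which the arm holds its last target. There are 200 camera calls.

### The job

Pack the brass brackets into the wooden stacking box: stand the left-hand bracket in the bottom tray that is fixed to the board, set the loose tray squarely on top of the bottom tray, stand the right-hand bracket in that upper tray, and close it with the lid. Both brackets must stand on their feet inside, and tray and lid must sit fully home, level and square with the tray below; leave it all released and at rest.

Things in the scene. Friction and masses are not known exactly. Their poses are not given: they have to be found in the camera images.
- left_c (a point): Left-hand brass bracket, 0.15 kg. Upright plate 8 (x) x 42 (y) x 34 mm tall; a foot 6 mm thick runs from its bottom to -x: 42 mm wide for 12 mm, then a toe 16 mm wide for 30 mm more (end 46 mm from plate's mid-plane). Seen from above, plate at the far side, foot towards you, the toe is on your left (+y). Point: plate's centre, 17 mm above underside; z up. Grip the plate above the foot.
- right_c (a point): Mirror image, the right-hand brass bracket, 0.15 kg. Upright plate 8 (x) x 42 (y) x 34 mm tall; a foot 6 mm thick runs from its bottom to -x: 42 mm wide for 12 mm, then a toe 16 mm wide for 30 mm more (end 46 mm from plate's mid-plane). Seen from above, plate at the far side, foot towards you, the toe is on your right (-y). Point: plate's centre, 17 mm above underside; z up. Grip the plate above the foot.
- base_mouth (a point): Bottom tray: open wooden tray, 150 (x) x 68 (y) mm outside, walls 6 mm (138 x 56 inside), screwed to a light wooden board 240 x 120 x 20 mm lying on the bench; neither moves. Point: centre of its mouth at rim height, 71 mm above the bench; the inner floor is 45 mm below. x along the tray, z up.
- tray_c (a point): Loose wooden tray, same plan, 55 mm high, 0.18 kg, on the bench; grip across its 68 mm width. A 128 x 46 plinth under it, 5 mm deep, drops into the mouth below (5 mm play), walls resting on the rim. Either way round is right. Point: its centre, 27.5 mm above underside, 27.5 below rim, 17.5 above inner floor; fully home 22.5 mm above the bottom tray's mouth. x along it, z up.
- lid_c (a point): Lid: wooden plate 150 (x) x 68 (y) x 8 mm, plinth beneath as on the tray, dark bar handle 70 (x) x 16 (y) x 32 mm tall on top; 45 mm high in all, 0.15 kg. Either way round is right. Point: centre of the handle, 29 mm above the lid's underside, 16 above the plate's top; fully home 51.5 mm above the upper tray's centre. x along it, z up.
Not all that is in view belongs to the job. Leave any pink look-alike of the part that bears tray_c alone. What is shaped like the part that bears lid_c but purple is not meant.

How it is judged:
At the end, for the whole second after the job is handed in: Left-hand bracket upright (0.2 rad) on its foot in the bottom tray, right-hand one likewise in the upper tray (height within 5 mm). Tray seated on bottom tray and lid on tray: centres within 9 mm, height within 3 mm of home, level within 0.06 rad, square within 0.15 rad. All at rest (x of left_c in the frame of base_mouth between -0.066 and 0.066 m and y of left_c in the frame of base_mouth between -0.024 and 0.024 m and z of left_c in the frame of base_mouth between -0.033 and -0.023 m and angle between each of left_c, right_c's own z axis and vertical below 0.2 rad and horizontal distance between tray_c and base_mouth below 0.009 m and z of tray_c in the frame of base_mouth between 0.0195 and 0.0255 m and angle between each of tray_c, lid_c's own z axis and vertical below 0.06 rad and angle between the x axis of tray_c and the x axis of base_mouth, either way round below 0.15 rad and x of right_c in the frame of tray_c between -0.066 and 0.066 m and y of right_c in the frame of tray_c between -0.024 and 0.024 m and z of right_c in the frame of tray_c between -0.0055 and 0.0045 m and horizontal distance between lid_c and tray_c below 0.009 m and z of lid_c in the frame of tray_c between 0.0485 and 0.0545 m and angle between the x axis of lid_c and the x axis of tray_c, either way round below 0.15 rad and linear speed of each of left, right, tray, lid below 0.01 m/s); the robot touches nothing.
It also fails if it takes over 138 s, if anything falls off the work surface, if the arm or the gripper's body presses on something with over 40 N, if the wrist force passes 120 N, or if a joint passes its speed limit or range.

## Working session

There is one attempt and no reset: what is moved stays moved. The work goes in short steps, Python scripts to look and compute and a tool call to move; the robot and the scene stay as the last step left them, time stands still between calls to the robot, and variables do not carry over. Pictures are saved under pics/ and viewed, on a budget of 14 in all, crops included, one or two more only if the job needs it, and the job is handed in when it is done.

Besides the shell and the picture viewer there is one more tool, called after "Emit:" as a command line: name --argument value ..., lists and objects as JSON in quotes. servo_tool: Moves the arm, as the interface text tells. Its arguments: {"type":"object","properties":{"moves":{"type":"array","items":{"type":"object","properties":{"travel":{"type":"array","items":{"type":"number"}},"dr":{"type":"array","items":{"type":"number"}}}}},"claw":{"type":"number"},"squeeze":{"type":"number"}},"required":["moves"]}

```bash
mkdir -p pics; ls; python3 - <<'E'
from workcell import manip
import cv2,json
o=manip.get_obs();print(o['clock'],o['position'],o['ee_rot'],o['grip_width'])
for n in("scene","top"):
    cv2.imwrite(f"pics/{n}0.png",manip.camera(n)); c=manip.calibration(n);print(n,c)
print(manip.tcp_to_grasp)
E
```

```text
pics
0.0 [0.24426254 0.57487312 0.23050868] [ 8.33972231e-01  5.51805940e-01 -5.87145619e-04  4.21155302e-04] 0.9966280221129422
scene {'intrinsics': array([[352.24119412,   0.        , 255.93436576],
       [  0.        , 352.24119412, 194.68555357],
       [  0.        ,   0.        ,   1.        ]]), 'distortion': array([0.01397816, 0.        , 0.        , 0.        , 0.        ]), 'view': array([[-0.87125686,  0.49055988,  0.01620163,  0.36307183],
       [ 0.39158078,  0.71460953, -0.57965309, -0.11257148],
       [-0.29593239, -0.49868248, -0.81470228,  1.17733141],
       [ 0.        ,  0.        ,  0.        ,  1.        ]])}
top {'intrinsics': array([[434.3634595 ,   0.        , 251.99509343],
       [  0.        , 434.3634595 , 188.25388383],
       [  0.        ,   0.        ,   1.        ]]), 'distortion': array([0.01770186, 0.        , 0.        , 0.        , 0.        ]), 'view': array([[-0.00444838, -0.9997092 , -0.02370058,  0.022788  ],
       [-0.99507474,  0.00677233, -0.09889588,  0.4183524 ],
       [ 0.09902763,  0.02314392, -0.9948155 ,  1.01684299],
       [ 0.        ,  0.        ,  0.        ,  1.        ]])}
-0.0187
```

View pics/top0.png

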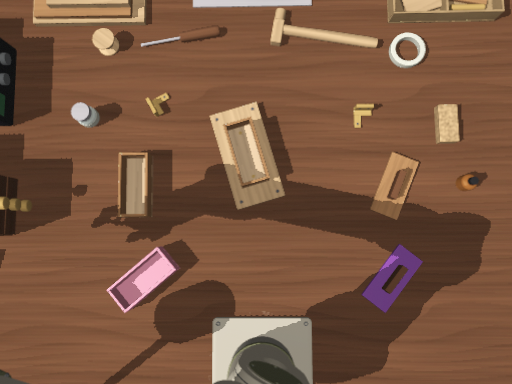

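View pics/scene0.png

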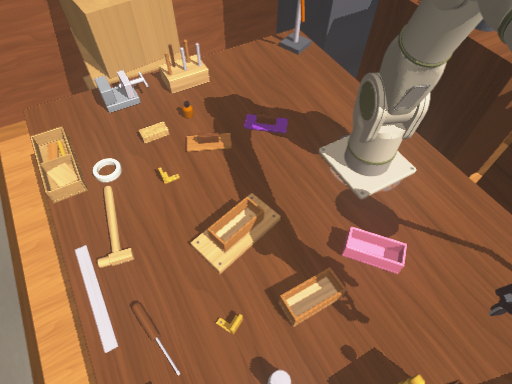

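Top view: brackets near (158,103) and (364,115), loose tray (134,184), lid (395,185), base tray (247,155); pink and purple decoys are below them. I'll zoom in on these parts.

```bash
cat > h.py <<'E'
import numpy as np,cv2
from workcell import manip
from scipy.spatial.transform import Rotation as R
def ray(cal,px,z):
    K,d,V=cal['intrinsics'],cal['distortion'],cal['view']
    p=cv2.undistortPoints(np.array(px,float).reshape(-1,1,2),K,d).reshape(-1,2)
    D=np.c_[p,np.ones(len(p))]@V[:3,:3]; C=-V[:3,:3].T@V[:3,3]
    return C+D*((z-C[2])/D[:,2])[:,None]
def proj(cal,P):
    V=cal['view'];return cv2.projectPoints(np.array(P,float).reshape(-1,3),cv2.Rodrigues(V[:3,:3])[0],V[:3,3],cal['intrinsics'],cal['distortion'])[0].reshape(-1,2)
E
python3 - <<'E'
import cv2,numpy as np
i=cv2.imread("pics/top0.png")
def c(x,y,w,h,s): return cv2.resize(i[y:y+h,x:x+w],None,fx=s,fy=s,interpolation=cv2.INTER_CUBIC)
a=np.hstack([c(140,85,40,40,7),c(345,95,40,40,7)])
b=np.hstack([c(110,145,50,80,3.5),c(202,95,90,120,3.5)[:280],c(365,145,60,80,3.5)[:280]])
o=np.zeros((600,800,3),np.uint8);o[:280,:560]=a;o[290:570,:b.shape[1]]=b[:, :800]
cv2.imwrite("pics/z0.png",o)
E
```

```text
(no output)
```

View pics/z0.png

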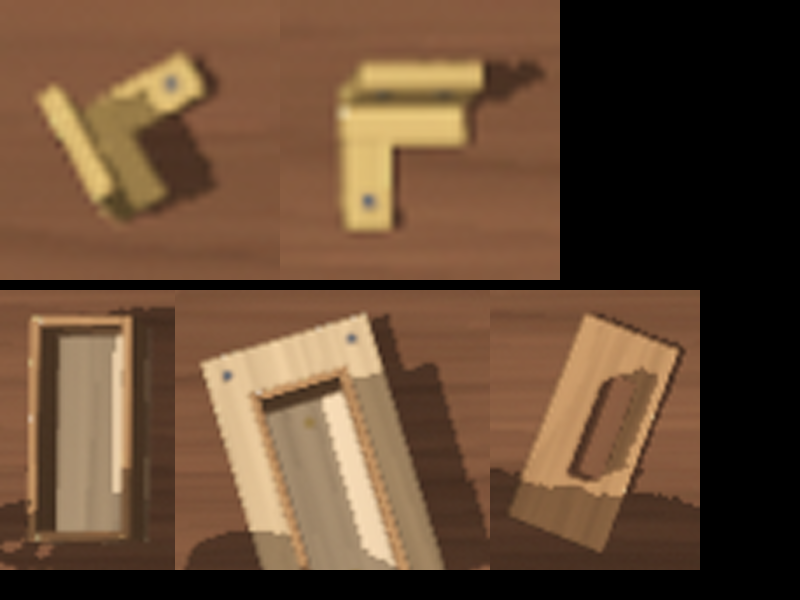

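Zoom: the bracket at (158,103) has its plate at left and its toe up-right, so turning plate-far puts the toe on the right: it is the right-hand one. The one at (364,115) has its toe at left, so it is the left-hand one.

```bash
cat >> h.py <<'E'
def goto(tgt,xdir):
    """print rows: tool down at tgt, tool x along +-xdir (deg, world)"""
    o=manip.get_obs();q=R.from_quat(o['ee_rot']);M=q.as_matrix()
    a=np.degrees(np.arctan2(M[1,0],M[0,0]))
    d=(xdir-a+90)%180-90
    # tool turn order: translate first in the present frame, then turn
    sh=M.T@(np.array(tgt)-o['position'])*1000
    Rt=R.from_euler('z',a+d,degrees=True)*R.from_euler('x',180,degrees=True)
    rv=np.degrees((q.inv()*Rt).as_rotvec())
    print('t',round(o['clock'],2),'pos',o['position'].round(4),'tool x deg',round(a,1),'F',np.round(o['ft_force'],1),'grip',round(o['grip_width'],3))
    print(' shift mm',sh.round(1),'n>=',int(np.ceil(np.linalg.norm(sh)/60)),' dr deg',rv.round(1), ' q7',o['joint_pos'][6].round(2))
E
python3 - <<'E'
from h import *
c=manip.calibration("top")
def rect(name,pts,z):
    P=ray(c,pts,z);m=P.mean(0);e=[np.linalg.norm(P[i]-P[(i+1)%4])*1000 for i in range(4)]
    d=P[1]-P[0]+P[2]-P[3] 
    d2=P[3]-P[0]+P[2]-P[1]
    print(name,m.round(4),np.round(e,1),[round(float(np.degrees(np.arctan2(v[1],v[0]))),1) for v in(d,d2)])
i=cv2.imread("pics/top0.png")
C=lambda x,y,s,L:[(x+(u+.5)/s-.5,y+(v+.5)/s-.5) for u,v in L]
rect('left plate',C(345,95,7,[(80,62),(205,62),(205,92),(72,94)]),.034)
rect('right plate',C(140,85,7,[(38,95),(50,85),(112,190),(100,200)]),.034)
rect('tray',C(110,145,3.5,[(30,28),(131,28),(132,247),(30,248)]),.055)
rect('lid',C(365,145,3.5,[(98,24),(194,58),(112,262),(19,223)]),.013)
rect('board',[(211,117),(257,103),(284,194),(241,208)],.02)
rect('mouth',[(223,125.5),(251,118),(272,181),(244,188)],.071)
w=manip.calibration("wrist");V=w['view'];print(w['intrinsics'],(-V[:3,:3].T@V[:3,3]).round(3),V[:3,:3].round(2))
goto([0.644,-.245,.25],0)
E
```

```text
left plate [ 0.6134 -0.2495  0.034 ] [42.3 10.5 44.9 11.5] [-90.3, 171.3]
right plate [0.6211 0.2649 0.034 ] [ 5.4 43.4  5.4 43.3] [-49.6, -149.3]
tray [0.4274 0.297  0.055 ] [ 67.9 146.3  67.5 147.1] [-90.1, -178.6]
lid [ 0.4248 -0.3205  0.013 ] [ 68.5 151.6  67.1 148.3] [-112.1, 156.7]
board [0.4992 0.0295 0.02  ] [117.1 231.7 107.8 233.7] [-72.8, -163.0]
mouth [0.495  0.0294 0.071 ] [ 67.  154.2  65.7 153.2] [-75.8, -161.9]
[[316.46702391   0.         255.82769212]
 [  0.         316.46702391 192.47910721]
 [  0.           0.           1.        ]] [0.181 0.602 0.373] [[ 0.39  0.92 -0.  ]
 [ 0.89 -0.37  0.27]
 [ 0.25 -0.11 -0.96]]
t 0.1 pos [0.2442 0.5749 0.2306] tool x deg 67.0 F [-0.1  0.6 -0. ] grip 1.0
 shift mm [-598.4  688.5  -18.6] n>= 16  dr deg [ 0.   0.1 67. ]  q7 -0.09
```

Emit:
servo_tool --moves '[{"travel": [-34.2, 36.8, 2.8]}, {"travel": [-34.2, 36.8, 2.8]}, {"travel": [-34.2, 36.8, 2.8]}, {"travel": [-34.2, 36.8, 2.8]}, {"travel": [-34.2, 36.8, 2.8]}, {"travel": [-34.2, 36.8, 2.8]}, {"travel": [-34.2, 36.8, 2.8]}, {"travel": [-34.2, 36.8, 2.8]}, {"travel": [-34.2, 36.8, 2.8]}, {"travel": [-34.2, 36.8, 2.8]}, {"travel": [-34.2, 36.8, 2.8]}, {"travel": [-34.2, 36.8, 2.8]}]' --claw 0

```text
$.moves[0]: bad value
```

Emit:
servo_tool --moves '[{"travel": [-34.2, 36.8, 2.8]}, {"travel": [-34.2, 36.8, 2.8]}, {"travel": [-34.2, 36.8, 2.8]}, {"travel": [-34.2, 36.8, 2.8]}, {"travel": [-34.2, 36.8, 2.8]}, {"travel": [-34.2, 36.8, 2.8]}]'

```text
$.moves[0]: bad value
```

Emit:
servo_tool --moves '[{"dr": [0, 0, 9.6]}, {"dr": [0, 0, 9.6]}, {"dr": [0, 0, 9.6]}, {"dr": [0, 0, 9.6]}, {"dr": [0, 0, 9.6]}, {"dr": [0, 0, 9.6]}, {"dr": [0, 0, 9.4]}, {"travel": [0, 0, 0]}]'

```text
$.moves[0]: bad value
```

```bash
python3 - <<'E'
from h import *
goto([0.6134,-.2495,.18],0)
c=manip.calibration("wrist");i=manip.camera("wrist");np.save("w1.npy",c,allow_pickle=True);cv2.imwrite("pics/w1.png",i)
print(proj(c,[[.6134,-.2495,.034],[.6134,-.2285,.034],[.6134,-.2705,.034]]).round(0))
E
```

```text
t 0.1 pos [0.2442 0.5749 0.2306] tool x deg 67.0 F [-0.1  0.6 -0. ] grip 1.0
 shift mm [-614.4  662.1   51.4] n>= 16  dr deg [ 0.   0.1 67. ]  q7 -0.09
[[-49. 495.]
 [-43. 494.]
 [-54. 495.]]
```

View pics/w1.png

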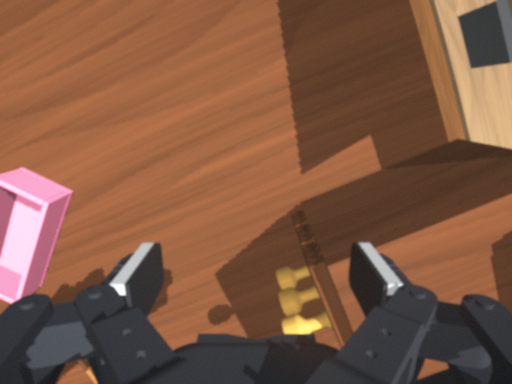

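Moves were refused because rows need both keys. The arm has not moved; the picture shows only the pink tray at left and the tool start area (view 4).

Emit:
servo_tool --moves '[{"travel": [-34.2, 36.8, 2.8], "dr": [0, 0, 0]}, {"travel": [-34.2, 36.8, 2.8], "dr": [0, 0, 0]}, {"travel": [-34.2, 36.8, 2.8], "dr": [0, 0, 0]}, {"travel": [-34.2, 36.8, 2.8], "dr": [0, 0, 0]}, {"travel": [-34.2, 36.8, 2.8], "dr": [0, 0, 0]}, {"travel": [-34.2, 36.8, 2.8], "dr": [0, 0, 0]}, {"travel": [-34.2, 36.8, 2.8], "dr": [0, 0, 0]}, {"travel": [-34.2, 36.8, 2.8], "dr": [0, 0, 0]}, {"travel": [-34.2, 36.8, 2.8], "dr": [0, 0, 0]}, {"travel": [-34.2, 36.8, 2.8], "dr": [0, 0, 0]}, {"travel": [-34.2, 36.8, 2.8], "dr": [0, 0, 0]}, {"travel": [-34.2, 36.8, 2.8], "dr": [0, 0, 0]}]' --claw 0

```text
clock: 1.65
position: [0.4907, 0.0233, 0.1977]
ee_rot: [0.834, 0.552, 0.0, -0.0]
ft_force: [-0.3, 0.9, 0.2]
grip_width: 0.999
```

Emit:
servo_tool --moves '[{"travel": [-34.2, 36.8, 2.8], "dr": [0, 0, 0]}, {"travel": [-34.2, 36.8, 2.8], "dr": [0, 0, 0]}, {"travel": [-34.2, 36.8, 2.8], "dr": [0, 0, 0]}, {"travel": [-34.2, 36.8, 2.8], "dr": [0, 0, 0]}, {"travel": [-34.2, 36.8, 2.8], "dr": [0, 0, 0]}, {"travel": [-34.2, 36.8, 2.8], "dr": [0, 0, 0]}]'

```text
clock: 2.4
position: [0.6139, -0.2515, 0.1804]
ee_rot: [0.834, 0.552, 0.0, -0.0]
ft_force: [0.0, 0.4, 0.6]
grip_width: 0.999
```

Emit:
servo_tool --moves '[{"travel": [0, 0, 0], "dr": [0, 0, 9.6]}, {"travel": [0, 0, 0], "dr": [0, 0, 9.6]}, {"travel": [0, 0, 0], "dr": [0, 0, 9.6]}, {"travel": [0, 0, 0], "dr": [0, 0, 9.6]}, {"travel": [0, 0, 0], "dr": [0, 0, 9.6]}, {"travel": [0, 0, 0], "dr": [0, 0, 9.6]}, {"travel": [0, 0, 0], "dr": [0, 0, 9.4]}, {"travel": [0, 0, 0], "dr": [0, 0, 0]}]'

```text
clock: 3.4
position: [0.6133, -0.2501, 0.1805]
ee_rot: [1.0, 0.0, -0.0, 0.0]
ft_force: [0.4, 0.1, 0.2]
grip_width: 0.995
```

```bash
python3 - <<'E'
from h import *
goto([0.6134,-.2495,.18],0)
c=manip.calibration("wrist");i=manip.camera("wrist");np.save("w1.npy",c,allow_pickle=True);cv2.imwrite("pics/w2.png",i)
print(proj(c,[[.6134,-.2495,.034],[.6134,-.2285,.034],[.6134,-.2705,.034]]).round(0))
E
```

```text
t 3.4 pos [ 0.6133 -0.2501  0.1805] tool x deg 0.1 F [0.4 0.1 0.2] grip 0.995
 shift mm [ 0.1 -0.6  0.5] n>= 1  dr deg [0.  0.  0.1]  q7 0.61
[[256. 179.]
 [256. 157.]
 [256. 200.]]
```

View pics/w2.png

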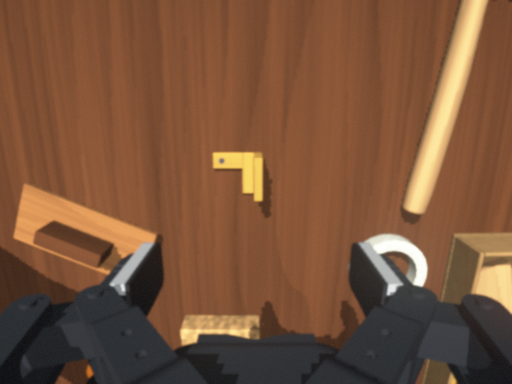

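Plate top is at columns 254–263, rows 153–198, 2.5 px right of prediction, so I shift +2 mm in x and descend.

Emit:
servo_tool --moves '[{"travel": [2, -0.5, 40], "dr": [0, 0, 0]}, {"travel": [0, 0, 40], "dr": [0, 0, 0]}, {"travel": [0, 0, 40], "dr": [0, 0, 0]}, {"travel": [0, 0, 30], "dr": [0, 0, 0]}, {"travel": [0, 0, 15], "dr": [0, 0, 0]}, {"travel": [0, 0, 7], "dr": [0, 0, 0]}, {"travel": [0, 0, 0], "dr": [0, 0, 0]}]'

```text
clock: 4.32
position: [0.6156, -0.25, 0.0094]
ee_rot: [1.0, 0.0, 0.0, 0.0]
ft_force: [-0.1, 0.6, 0.3]
grip_width: 1.001
```

Emit:
servo_tool --moves '[{"travel": [0, 0, 0], "dr": [0, 0, 0]}, {"travel": [0, 0, 0], "dr": [0, 0, 0]}, {"travel": [0, 0, 0], "dr": [0, 0, 0]}, {"travel": [0, 0, 0], "dr": [0, 0, 0]}, {"travel": [0, 0, 0], "dr": [0, 0, 0]}, {"travel": [0, 0, 0], "dr": [0, 0, 0]}, {"travel": [0, 0, 0], "dr": [0, 0, 0]}, {"travel": [0, 0, 0], "dr": [0, 0, 0]}]' --claw 1 --squeeze 50

```text
clock: 5.32
position: [0.6154, -0.2499, 0.0091]
ee_rot: [1.0, -0.0, 0.0, -0.0]
ft_force: [-2.4, 1.2, 5.6]
grip_width: 0.086
```

Emit:
servo_tool --moves '[{"travel": [0, 0, -25], "dr": [0, 0, 0]}, {"travel": [0, 0, -40], "dr": [0, 0, 0]}, {"travel": [0, 0, -50], "dr": [0, 0, 0]}, {"travel": [0, 0, -50], "dr": [0, 0, 0]}, {"travel": [0, 0, 0], "dr": [0, 0, 0]}]'

```text
clock: 5.95
position: [0.6169, -0.251, 0.1776]
ee_rot: [1.0, -0.0, 0.003, 0.001]
ft_force: [0.2, -0.5, -2.0]
grip_width: 0.082
```

```bash
python3 - <<'E'
from h import *
goto([0.495,.0294,.25],18)
E
```

```text
t 5.95 pos [ 0.6169 -0.251   0.1776] tool x deg -0.0 F [ 0.2 -0.5 -2. ] grip 0.082
 shift mm [-121.6 -280.2  -73.6] n>= 6  dr deg [  0.2  -0.3 -18. ]  q7 0.61
```

Emit:
servo_tool --moves '[{"travel": [-10, -35, -30], "dr": [0, 0, 0]}, {"travel": [-22, -48, -22], "dr": [0, 0, 0]}, {"travel": [-22, -50, -22], "dr": [0, 0, 0]}, {"travel": [-22, -50, 0], "dr": [0, 0, 0]}, {"travel": [-22, -50, 0], "dr": [0, 0, 0]}, {"travel": [-23, -46, 0], "dr": [0, 0, 0]}, {"travel": [0, 0, 0], "dr": [0, 0, -9]}, {"travel": [0, 0, 0], "dr": [0, 0, -9]}, {"travel": [0, 0, 0], "dr": [0, 0, 0]}, {"travel": [0, 0, 0], "dr": [0, 0, 0]}]'

```text
clock: 7.2
position: [0.4942, 0.0291, 0.2473]
ee_rot: [0.988, 0.154, -0.0, 0.0]
ft_force: [0.3, 0.1, -1.5]
grip_width: 0.08
```

```bash
python3 - <<'E'
from h import *
goto([0.495,.0294,.25],18)
c=manip.calibration("wrist");i=manip.camera("wrist");np.savez("w3.npz",**c);cv2.imwrite("pics/w3.png",i)
u=np.array([np.cos(np.radians(18)),np.sin(np.radians(18)),0]);v=np.array([-u[1],u[0],0]);m=np.array([.495,.0294,.071])
print(proj(c,[m+a*u*.075+b*v*.034 for a,b in((-1,-1),(-1,1),(1,1),(1,-1))]).round(0))
E
```

```text
t 7.2 pos [0.4942 0.0291 0.2473] tool x deg 17.8 F [ 0.3  0.1 -1.5] grip 0.08
 shift mm [ 0.9 -0.1 -2.7] n>= 1  dr deg [ 0.   0.  -0.2]  q7 0.18
[[186. 204.]
 [182. 140.]
 [332. 140.]
 [328. 204.]]
```

View pics/w3.png

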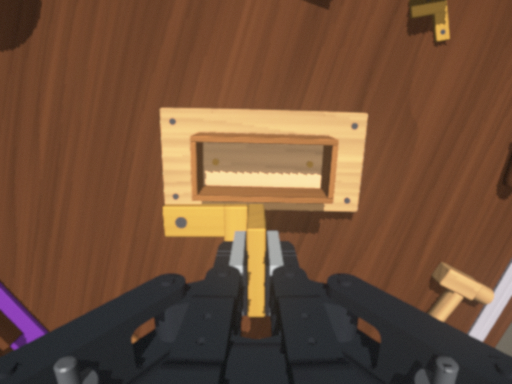

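The rim's outer corners are at about (191,134), (338,137), (333,203) and (190,202), which I turn into a pose next. The left bracket hangs in the gripper, at the image bottom.

```bash
python3 - <<'E'
from h import *
c=dict(np.load("w3.npz"))
P=ray(c,[(191,202),(190.5,134),(338,137),(332.5,203.5)],.071)
print(P.round(4),P.mean(0).round(4),[np.linalg.norm(P[i]-P[(i+1)%4]).round(4) for i in range(4)])
d=P[2]-P[1]+P[3]-P[0];print(np.degrees(np.arctan2(d[1],d[0])))
Q=ray(c,[(161,206),(161,108),(367,114),(358,212)],.02);print(Q.mean(0).round(4),[np.linalg.norm(Q[i]-Q[(i+1)%4]).round(4) for i in range(4)])
d=Q[2]-Q[1]+Q[3]-Q[0];print(np.degrees(np.arctan2(d[1],d[0])))
E
```

```text
[[ 0.4382 -0.022   0.071 ]
 [ 0.4196  0.0468  0.071 ]
 [ 0.5609  0.0893  0.071 ]
 [ 0.5813  0.0224  0.071 ]] [0.5    0.0341 0.071 ] [np.float64(0.0713), np.float64(0.1476), np.float64(0.0699), np.float64(0.1499)]
16.985394994837037
[0.5    0.0334 0.02  ] [np.float64(0.1178), np.float64(0.2356), np.float64(0.1187), np.float64(0.2444)]
16.14829711141515
```

Emit:
servo_tool --moves '[{"travel": [26, -1.3, 0], "dr": [0, 0, 0.8]}, {"travel": [0, 0, 45], "dr": [0, 0, 0]}, {"travel": [0, 0, 45], "dr": [0, 0, 0]}, {"travel": [0, 0, 40], "dr": [0, 0, 0]}, {"travel": [0, 0, 30], "dr": [0, 0, 0]}, {"travel": [0, 0, 20], "dr": [0, 0, 0]}, {"travel": [0, 0, 15], "dr": [0, 0, 0]}, {"travel": [0, 0, 9], "dr": [0, 0, 0]}, {"travel": [0, 0, 5], "dr": [0, 0, 0]}, {"travel": [0, 0, 0], "dr": [0, 0, 0]}, {"travel": [0, 0, 0], "dr": [0, 0, 0]}]'

```text
clock: 8.62
position: [0.5191, 0.0385, 0.0394]
ee_rot: [0.989, 0.149, 0.0, -0.0]
ft_force: [-0.1, 0.0, -2.1]
grip_width: 0.081
```

Emit:
servo_tool --moves '[{"travel": [0, 0, 2], "dr": [0, 0, 0]}, {"travel": [0, 0, 1.5], "dr": [0, 0, 0]}, {"travel": [0, 0, 0], "dr": [0, 0, 0]}]'

```text
clock: 9.0
position: [0.5187, 0.0385, 0.0353]
ee_rot: [0.989, 0.149, -0.0, -0.0]
ft_force: [-0.5, 0.7, -1.9]
grip_width: 0.077
```

Emit:
servo_tool --moves '[{"travel": [0, 0, 0], "dr": [0, 0, 0]}, {"travel": [0, 0, 0], "dr": [0, 0, 0]}, {"travel": [0, 0, 0], "dr": [0, 0, 0]}, {"travel": [0, 0, 0], "dr": [0, 0, 0]}]' --claw 0.72

```text
clock: 9.5
position: [0.5188, 0.0385, 0.0354]
ee_rot: [0.989, 0.149, 0.0, -0.0]
ft_force: [0.2, 0.7, 0.4]
grip_width: 0.277
```

Emit:
servo_tool --moves '[{"travel": [0, 0, -15], "dr": [0, 0, 0]}, {"travel": [0, 0, -40], "dr": [0, 0, 0]}, {"travel": [0, 0, -55], "dr": [0, 0, 0]}, {"travel": [0, 0, -55], "dr": [0, 0, 0]}, {"travel": [0, 0, -45], "dr": [0, 0, 0]}, {"travel": [0, 0, 0], "dr": [0, 0, 0]}]'

```text
clock: 10.25
position: [0.5204, 0.0382, 0.2494]
ee_rot: [0.989, 0.149, 0.003, -0.001]
ft_force: [0.1, 0.0, -0.8]
grip_width: 0.281
```

```bash
python3 - <<'E'
from h import *
goto([0.4274,.297,.20],90)
cv2.imwrite("pics/w4.png",manip.camera("wrist"))
E
```

```text
t 10.25 pos [0.5204 0.0382 0.2494] tool x deg 17.1 F [ 0.1  0.  -0.8] grip 0.281
 shift mm [ -12.9 -274.7   49.7] n>= 5  dr deg [  0.2  -0.4 -72.9]  q7 0.22
```

View pics/w4.png

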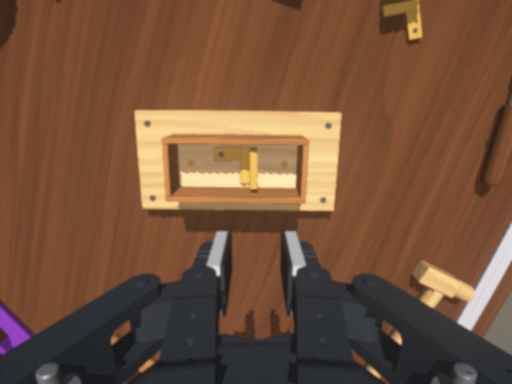

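The left bracket stands in the bottom tray (plate at 253,170). Next is the loose tray.

Emit:
servo_tool --moves '[{"travel": [-2.5, -45.8, 5], "dr": [0, 0, 0]}, {"travel": [-2.5, -45.8, 5], "dr": [0, 0, 0]}, {"travel": [-2, -45.8, 5], "dr": [0, 0, 0]}, {"travel": [-2, -45.8, 5], "dr": [0, 0, 0]}, {"travel": [-2, -45.8, 5], "dr": [0, 0, 0]}, {"travel": [-2, -45.7, 5], "dr": [0, 0, 0]}]' --claw 0

```text
clock: 11.05
position: [0.4241, 0.2978, 0.2144]
ee_rot: [0.989, 0.149, -0.001, 0.0]
ft_force: [-0.8, -0.1, 0.2]
grip_width: 1.0
```

Emit:
servo_tool --moves '[{"travel": [0, 0, 0], "dr": [0, 0, -9]}, {"travel": [0, 0, 0], "dr": [0, 0, -9]}, {"travel": [0, 0, 0], "dr": [0, 0, -9]}, {"travel": [0, 0, 0], "dr": [0, 0, -9]}, {"travel": [0, 0, 0], "dr": [0, 0, -9]}, {"travel": [0, 0, 0], "dr": [0, 0, -9]}, {"travel": [0, 0, 0], "dr": [0, 0, -9]}, {"travel": [0, 0, 0], "dr": [0, 0, -9]}, {"travel": [0, 0, 0], "dr": [0, 0, -1]}, {"travel": [0, 0, 0], "dr": [0, 0, 0]}, {"travel": [0, 0, 0], "dr": [0, 0, 0]}]'

```text
clock: 12.42
position: [0.4251, 0.2969, 0.2152]
ee_rot: [0.707, 0.707, -0.0, 0.0]
ft_force: [-0.1, 0.2, 1.0]
grip_width: 1.001
```

```bash
python3 - <<'E'
from h import *
goto([0.4274,.297,.22],90)
c=manip.calibration("wrist");i=manip.camera("wrist");np.savez("w5.npz",**c);cv2.imwrite("pics/w5.png",i)
m=np.array([.4274,.297,.055])
print(proj(c,[m+np.array([a*.075,b*.034,0]) for a,b in((-1,-1),(-1,1),(1,1),(1,-1))]).round(0))
E
```

```text
t 12.43 pos [0.4251 0.2969 0.2152] tool x deg 90.1 F [-0.1  0.2  1. ] grip 1.001
 shift mm [ 0.1  2.3 -4.8] n>= 1  dr deg [-0.   0.   0.1]  q7 0.93
[[219. 100.]
 [293. 100.]
 [288. 249.]
 [223. 249.]]
```

View pics/w5.png

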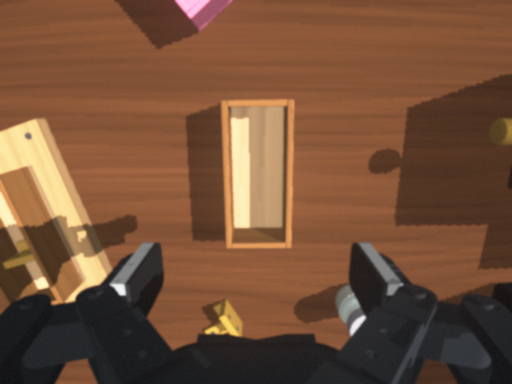

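Loose-tray rim seen at columns 222–294 (top) and 226–291 (bottom), rows 100–247, about 2 px right of prediction. I correct, descend and grip.

Emit:
servo_tool --moves '[{"travel": [2.2, 2.5, 30], "dr": [0, 0, 0]}, {"travel": [0, 0, 45], "dr": [0, 0, 0]}, {"travel": [0, 0, 40], "dr": [0, 0, 0]}, {"travel": [0, 0, 35], "dr": [0, 0, 0]}, {"travel": [0, 0, 30], "dr": [0, 0, 0]}, {"travel": [0, 0, 18], "dr": [0, 0, 0]}, {"travel": [0, 0, 9], "dr": [0, 0, 0]}, {"travel": [0, 0, 0], "dr": [0, 0, 0]}]'

```text
clock: 13.48
position: [0.4278, 0.2993, 0.0085]
ee_rot: [0.706, 0.708, 0.0, 0.0]
ft_force: [0.2, -0.4, 0.8]
grip_width: 0.999
```

Emit:
servo_tool --moves '[{"travel": [0, 0, 0], "dr": [0, 0, 0]}, {"travel": [0, 0, 0], "dr": [0, 0, 0]}, {"travel": [0, 0, 0], "dr": [0, 0, 0]}, {"travel": [0, 0, 0], "dr": [0, 0, 0]}, {"travel": [0, 0, 0], "dr": [0, 0, 0]}]' --claw 1 --squeeze 50

```text
clock: 14.1
position: [0.4284, 0.2998, 0.0096]
ee_rot: [0.706, 0.708, 0.001, -0.0]
ft_force: [-0.3, -0.0, 6.3]
grip_width: 0.791
```

Emit:
servo_tool --moves '[{"travel": [0, 0, -20], "dr": [0, 0, 0]}, {"travel": [0, 0, -40], "dr": [0, 0, 0]}, {"travel": [0, 0, -50], "dr": [0, 0, 0]}, {"travel": [0, 0, -50], "dr": [0, 0, 0]}, {"travel": [0, 0, -20], "dr": [0, 0, 0]}, {"travel": [0, 0, 0], "dr": [0, 0, 0]}]'

```text
clock: 14.85
position: [0.4283, 0.2998, 0.1899]
ee_rot: [0.706, 0.708, 0.002, -0.0]
ft_force: [0.2, 0.6, -2.6]
grip_width: 0.787
```

```bash
python3 - <<'E'
from h import *
goto([0.4995,.0325,.17],107)
E
```

```text
t 14.85 pos [0.4283 0.2998 0.1899] tool x deg 90.2 F [ 0.2  0.6 -2.6] grip 0.787
 shift mm [-267.6   70.4   19.2] n>= 5  dr deg [  0.1  -0.1 -16.8]  q7 0.95
```

Emit:
servo_tool --moves '[{"travel": [-30, 8, 0], "dr": [0, 0, 0]}, {"travel": [-44, 11.5, 0], "dr": [0, 0, 0]}, {"travel": [-50, 13, 0], "dr": [0, 0, 0]}, {"travel": [-50, 13, 0], "dr": [0, 0, 0]}, {"travel": [-50, 13, 0], "dr": [0, 0, 0]}, {"travel": [-43.6, 11.9, 0], "dr": [0, 0, 0]}, {"travel": [0, 0, 0], "dr": [0, 0, -6]}, {"travel": [0, 0, 0], "dr": [0, 0, -6]}, {"travel": [0, 0, 0], "dr": [0, 0, -4.8]}, {"travel": [0, 0, 0], "dr": [0, 0, 0]}]'

```text
clock: 16.1
position: [0.4982, 0.0317, 0.1872]
ee_rot: [0.595, 0.804, -0.001, -0.0]
ft_force: [-0.4, 0.1, -2.0]
grip_width: 0.789
```

Emit:
servo_tool --moves '[{"travel": [0, 0, 25], "dr": [0, 0, 0]}, {"travel": [0, 0, 35], "dr": [0, 0, 0]}, {"travel": [0, 0, 25], "dr": [0, 0, 0]}, {"travel": [0, 0, 13], "dr": [0, 0, 0]}, {"travel": [0, 0, 0], "dr": [0, 0, 0]}, {"travel": [0, 0, 0], "dr": [0, 0, 0]}]'

```text
clock: 16.85
position: [0.4995, 0.0319, 0.0912]
ee_rot: [0.595, 0.804, 0.001, 0.0]
ft_force: [0.4, 0.1, -1.9]
grip_width: 0.787
```

```bash
python3 - <<'E'
from h import *
goto([0.4995,.0325,.0746],107)
w=manip.camera("wrist");np.savez("w6.npz",**manip.calibration("wrist"));cv2.imwrite("pics/w6.png",w)
s=manip.camera("scene");s=cv2.resize(s[170:290,170:310],None,fx=4,fy=4,interpolation=cv2.INTER_CUBIC)
cv2.imwrite("pics/s6.png",s)
E
```

```text
t 16.85 pos [0.4995 0.0319 0.0912] tool x deg 106.9 F [ 0.4  0.1 -1.9] grip 0.787
 shift mm [ 0.6  0.1 16.6] n>= 1  dr deg [ 0.1 -0.  -0.1]  q7 1.89
```

View pics/w6.png

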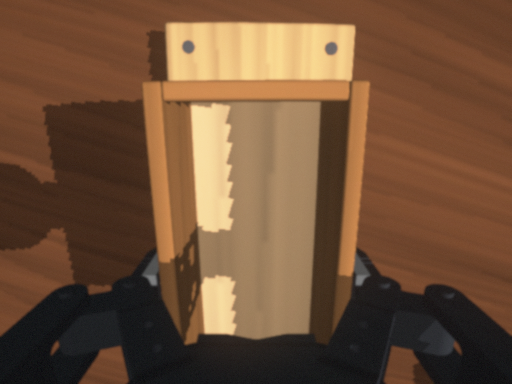

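The held tray rim's far end spans columns 144–369 at row 82; the board's end spans 166–355 at row 24. I compare them by rays.

```bash
python3 - <<'E'
from h import *
c=dict(np.load("w6.npz"))
B=ray(c,[(166,24),(355,24),(188,47),(331,48)],.02);T=ray(c,[(144,82),(369,82)],.0912-.0085+.055-.0005)
a=np.radians(106.9);x=np.array([np.cos(a),np.sin(a),0]);y=np.array([np.sin(a),-np.cos(a),0])
o=np.array([.4995,.0319,0])
for P in(B,T): print(((P-o)@np.c_[x,y]*1000).round(1))
E
```

```text
[[ -55.9 -117.5]
 [  61.8 -117.9]
 [ -42.6 -103.8]
 [  47.5 -103.4]]
[[-32.4 -75.3]
 [ 33.2 -75.5]]
```

Emit:
servo_tool --moves '[{"travel": [2.2, 1.5, 0], "dr": [0, 0, 0]}, {"travel": [0, 0, 4], "dr": [0, 0, 0]}, {"travel": [0, 0, 4], "dr": [0, 0, 0]}, {"travel": [0, 0, 3], "dr": [0, 0, 0]}, {"travel": [0, 0, 2.5], "dr": [0, 0, 0]}, {"travel": [0, 0, 1.5], "dr": [0, 0, 0]}, {"travel": [0, 0, 0], "dr": [0, 0, 0]}, {"travel": [0, 0, 0], "dr": [0, 0, 0]}]'

```text
clock: 17.95
position: [0.4997, 0.0344, 0.0756]
ee_rot: [0.595, 0.804, 0.0, -0.0]
ft_force: [-2.9, -1.2, 4.0]
grip_width: 0.794
```

Emit:
servo_tool --moves '[{"travel": [0, 0, 0], "dr": [0, 0, 0]}, {"travel": [0, 0, 0], "dr": [0, 0, 0]}, {"travel": [0, 0, 0], "dr": [0, 0, 0]}, {"travel": [0, 0, 0], "dr": [0, 0, 0]}, {"travel": [0, 0, 0], "dr": [0, 0, 0]}]' --claw 0

```text
clock: 18.58
position: [0.4997, 0.0344, 0.0754]
ee_rot: [0.595, 0.804, 0.0, -0.0]
ft_force: [0.1, 0.2, 0.5]
grip_width: 0.998
```

Emit:
servo_tool --moves '[{"travel": [0, 0, -20], "dr": [0, 0, 0]}, {"travel": [0, 0, -40], "dr": [0, 0, 0]}, {"travel": [0, 0, -50], "dr": [0, 0, 0]}, {"travel": [0, 0, -50], "dr": [0, 0, 0]}, {"travel": [0, 0, -20], "dr": [0, 0, 0]}, {"travel": [0, 0, 0], "dr": [0, 0, 0]}]'

```text
clock: 19.32
position: [0.5004, 0.0346, 0.2566]
ee_rot: [0.595, 0.804, 0.001, 0.001]
ft_force: [0.2, 0.4, -0.2]
grip_width: 1.001
```

```bash
python3 - <<'E'
from h import *
goto([0.6211,.2649,.20],33)
w=manip.camera("wrist");np.savez("w7.npz",**manip.calibration("wrist"));s=manip.camera("scene");s=cv2.resize(s[185:275,180:290],None,fx=3.2,fy=3.2,interpolation=cv2.INTER_CUBIC)
o=np.zeros((384,512+s.shape[1],3),np.uint8)[:, :800];o[:,:512]=w;s=s[:384,:288];o[:s.shape[0],512:512+s.shape[1]]=s
cv2.imwrite("pics/w7.png",o)
E
```

```text
t 19.32 pos [0.5004 0.0346 0.2566] tool x deg 107.0 F [ 0.2  0.4 -0.2] grip 1.001
 shift mm [185.  182.5  57.2] n>= 5  dr deg [ 0.1 -0.1 74. ]  q7 1.73
```

View pics/w7.png

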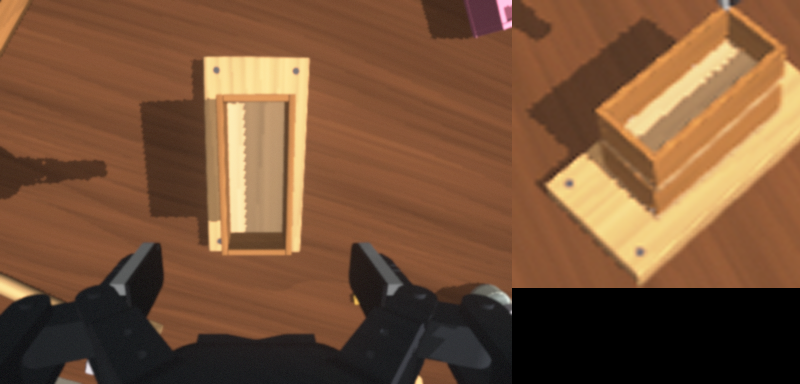

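Upper tray sits home and square, level with a thin even seam all round. On to the right-hand bracket.

Emit:
servo_tool --moves '[{"travel": [25, 25, 0], "dr": [0, 0, 0]}, {"travel": [35, 34, 10], "dr": [0, 0, 0]}, {"travel": [35, 35, 17], "dr": [0, 0, 0]}, {"travel": [35, 35, 15], "dr": [0, 0, 0]}, {"travel": [30, 30, 15], "dr": [0, 0, 0]}, {"travel": [25, 23.5, 10], "dr": [0, 0, 0]}, {"travel": [0, 0, 0], "dr": [0, 0, -7]}, {"travel": [0, 0, 0], "dr": [0, 0, -6.7]}, {"travel": [0, 0, 0], "dr": [0, 0, 0]}, {"travel": [0, 0, 0], "dr": [0, 0, 0]}]'

```text
clock: 20.68
position: [0.6199, 0.2643, 0.1875]
ee_rot: [0.496, 0.868, -0.001, -0.0]
ft_force: [0.4, -0.1, -0.2]
grip_width: 0.998
```

```bash
python3 - <<'E'
from h import *
goto([0.6211,.2649,.18],120.7)
w=manip.camera("wrist");c=manip.calibration("wrist");np.savez("w8.npz",**c);cv2.imwrite("pics/w8.png",w)
d=np.array([np.cos(np.radians(30.7)),np.sin(np.radians(30.7)),0])*.021;m=np.array([.6211,.2649,.034])
print(proj(c,[m,m+d,m-d]).round(1))
E
```

```text
t 20.68 pos [0.6199 0.2643 0.1875] tool x deg 120.5 F [ 0.4 -0.1 -0.2] grip 0.998
 shift mm [-0.1  1.3  7.5] n>= 1  dr deg [-0.1 -0.  -0.2]  q7 1.85
[[255.4 179.3]
 [255.5 200.3]
 [255.4 157.7]]
```

View pics/w8.png

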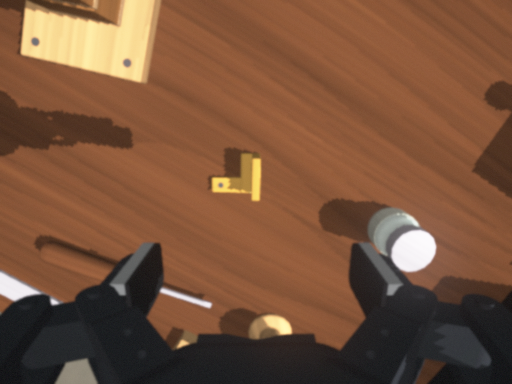

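Right bracket plate top is at columns 252–261, rows 155–200, aligned with the tool. It is 1–1.5 px off, and the bottle at (400,240) is well clear.

Emit:
servo_tool --moves '[{"travel": [1.3, 0, 40], "dr": [0, 0, 0]}, {"travel": [0, 0, 40], "dr": [0, 0, 0]}, {"travel": [0, 0, 40], "dr": [0, 0, 0]}, {"travel": [0, 0, 32], "dr": [0, 0, 0]}, {"travel": [0, 0, 18], "dr": [0, 0, 0]}, {"travel": [0, 0, 9], "dr": [0, 0, 0]}, {"travel": [0, 0, 0], "dr": [0, 0, 0]}]'

```text
clock: 21.6
position: [0.6198, 0.2658, 0.0097]
ee_rot: [0.495, 0.869, 0.0, 0.0]
ft_force: [-0.5, 1.2, 0.0]
grip_width: 0.996
```

Emit:
servo_tool --moves '[{"travel": [0, 0, 0], "dr": [0, 0, 0]}, {"travel": [0, 0, 0], "dr": [0, 0, 0]}, {"travel": [0, 0, 0], "dr": [0, 0, 0]}, {"travel": [0, 0, 0], "dr": [0, 0, 0]}, {"travel": [0, 0, 0], "dr": [0, 0, 0]}, {"travel": [0, 0, 0], "dr": [0, 0, 0]}, {"travel": [0, 0, 0], "dr": [0, 0, 0]}, {"travel": [0, 0, 0], "dr": [0, 0, 0]}]' --claw 1 --squeeze 50

```text
clock: 22.6
position: [0.6197, 0.2657, 0.0096]
ee_rot: [0.495, 0.869, 0.0, 0.0]
ft_force: [-1.4, -1.2, 4.1]
grip_width: 0.082
```

Emit:
servo_tool --moves '[{"travel": [0, 0, -25], "dr": [0, 0, 0]}, {"travel": [0, 0, -45], "dr": [0, 0, 0]}, {"travel": [0, 0, -55], "dr": [0, 0, 0]}, {"travel": [0, 0, -60], "dr": [0, 0, 0]}, {"travel": [0, 0, -60], "dr": [0, 0, 0]}, {"travel": [0, 0, 0], "dr": [0, 0, 0]}, {"travel": [0, 0, 0], "dr": [0, 0, 0]}]'

```text
clock: 23.48
position: [0.6191, 0.2659, 0.2532]
ee_rot: [0.495, 0.869, -0.0, -0.001]
ft_force: [-0.2, 0.4, -2.1]
grip_width: 0.085
```

```bash
python3 - <<'E'
from h import *
# upper tray pose from w7 picture: rim corners at z=.121
c=dict(np.load("w7.npz"));P=ray(c,[(217,95),(296,95),(298,254),(223,254)],.121)
print(P.mean(0).round(4),[np.linalg.norm(P[i]-P[(i+1)%4]).round(4) for i in range(4)])
u=np.array([np.cos(np.radians(17)),np.sin(np.radians(17)),0])
goto(np.array([.500,.0344,.26])+0*u,17)
E
```

```text
[0.4962 0.0363 0.121 ] [np.float64(0.0664), np.float64(0.1469), np.float64(0.0723), np.float64(0.1467)]
t 23.48 pos [0.6191 0.2659 0.2532] tool x deg 120.7 F [-0.2  0.4 -2.1] grip 0.085
 shift mm [-138.3 -220.5   -6.6] n>= 5  dr deg [ -0.   -0.1 -76.3]  q7 1.83
```

Emit:
servo_tool --moves '[{"travel": [-18, -25.2, 0], "dr": [0, 0, 0]}, {"travel": [-25, -35.2, 0], "dr": [0, 0, 0]}, {"travel": [-25, -35.2, 0], "dr": [0, 0, 0]}, {"travel": [-25, -35.2, 0], "dr": [0, 0, 0]}, {"travel": [-25, -35.2, 0], "dr": [0, 0, 0]}, {"travel": [-25, -35.2, 0], "dr": [0, 0, 0]}]'

```text
clock: 24.22
position: [0.5178, 0.0391, 0.2524]
ee_rot: [0.495, 0.869, -0.001, -0.001]
ft_force: [0.8, -0.1, -1.1]
grip_width: 0.08
```

Emit:
servo_tool --moves '[{"travel": [0, 0, 0], "dr": [0, 0, 9.5]}, {"travel": [0, 0, 0], "dr": [0, 0, 9.5]}, {"travel": [0, 0, 0], "dr": [0, 0, 9.5]}, {"travel": [0, 0, 0], "dr": [0, 0, 9.5]}, {"travel": [0, 0, 0], "dr": [0, 0, 9.5]}, {"travel": [0, 0, 0], "dr": [0, 0, 9.5]}, {"travel": [0, 0, 0], "dr": [0, 0, 9.5]}, {"travel": [0, 0, 0], "dr": [0, 0, 9.5]}, {"travel": [0, 0, 0], "dr": [0, 0, 9.5]}, {"travel": [0, 0, 0], "dr": [0, 0, 9.5]}, {"travel": [0, 0, 0], "dr": [0, 0, 8.7]}, {"travel": [0, 0, 0], "dr": [0, 0, 0]}]'

```text
clock: 25.72
position: [0.5186, 0.0403, 0.2529]
ee_rot: [0.989, 0.148, -0.001, 0.0]
ft_force: [-0.3, -0.5, -1.9]
grip_width: 0.081
```

```bash
python3 - <<'E'
from h import *
goto([.5191,.0402,.1015],17)
w=manip.camera("wrist");c=manip.calibration("wrist");np.savez("w9.npz",**c);cv2.imwrite("pics/w9.png",w)
E
```

```text
t 25.73 pos [0.5186 0.0403 0.2529] tool x deg 17.1 F [-0.3 -0.5 -1.9] grip 0.081
 shift mm [  0.8   0.2 151.4] n>= 3  dr deg [0.  0.2 0.1]  q7 0.22
```

View pics/w9.png

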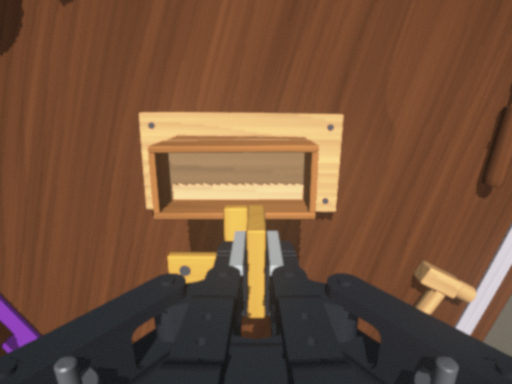

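```bash
python3 - <<'E'
from h import *
c=dict(np.load("w9.npz"));P=ray(c,[(149,145),(319,145),(316,218),(153,219)],.121)
print(P.mean(0).round(4),[np.linalg.norm(P[i]-P[(i+1)%4]).round(4) for i in range(4)])
E
```

```text
[0.4995 0.0347 0.121 ] [np.float64(0.148), np.float64(0.0673), np.float64(0.1513), np.float64(0.0688)]
```

Emit:
servo_tool --moves '[{"travel": [0, 0, 40], "dr": [0, 0, 0]}, {"travel": [0, 0, 40], "dr": [0, 0, 0]}, {"travel": [0, 0, 10], "dr": [0, 0, 0]}, {"travel": [0, 0, 0], "dr": [0, 0, 0]}]'

```text
clock: 26.28
position: [0.5194, 0.04, 0.1645]
ee_rot: [0.989, 0.148, -0.0, 0.0]
ft_force: [0.6, 1.2, -1.1]
grip_width: 0.082
```

Position agrees (0.4995, 0.0347). Going down into the tray.

Emit:
servo_tool --moves '[{"travel": [0, 0, 25], "dr": [0, 0, 0]}, {"travel": [0, 0, 22], "dr": [0, 0, 0]}, {"travel": [0, 0, 16], "dr": [0, 0, 0]}, {"travel": [0, 0, 8], "dr": [0, 0, 0]}, {"travel": [0, 0, 4], "dr": [0, 0, 0]}, {"travel": [0, 0, 2], "dr": [0, 0, 0]}, {"travel": [0, 0, 0], "dr": [0, 0, 0]}, {"travel": [0, 0, 0], "dr": [0, 0, 0]}]'

```text
clock: 27.28
position: [0.5197, 0.0402, 0.0877]
ee_rot: [0.989, 0.148, 0.0, -0.0]
ft_force: [-0.4, 0.7, -1.4]
grip_width: 0.083
```

Emit:
servo_tool --moves '[{"travel": [0, 0, 1], "dr": [0, 0, 0]}, {"travel": [0, 0, 0], "dr": [0, 0, 0]}]'

```text
clock: 27.52
position: [0.5195, 0.0402, 0.0864]
ee_rot: [0.989, 0.148, -0.0, -0.0]
ft_force: [-0.7, -0.1, -1.4]
grip_width: 0.08
```

Emit:
servo_tool --moves '[{"travel": [0, 0, 0], "dr": [0, 0, 0]}, {"travel": [0, 0, 0], "dr": [0, 0, 0]}, {"travel": [0, 0, 0], "dr": [0, 0, 0]}, {"travel": [0, 0, 0], "dr": [0, 0, 0]}]' --claw 0.72

```text
clock: 28.02
position: [0.5195, 0.0401, 0.0864]
ee_rot: [0.989, 0.148, 0.0, -0.0]
ft_force: [0.3, 0.1, 0.1]
grip_width: 0.281
```

Emit:
servo_tool --moves '[{"travel": [0, 0, -15], "dr": [0, 0, 0]}, {"travel": [0, 0, -40], "dr": [0, 0, 0]}, {"travel": [0, 0, -55], "dr": [0, 0, 0]}, {"travel": [0, 0, -40], "dr": [0, 0, 0]}, {"travel": [0, 0, -15], "dr": [0, 0, 0]}, {"travel": [0, 0, 0], "dr": [0, 0, 0]}]'

```text
clock: 28.78
position: [0.5198, 0.0402, 0.2521]
ee_rot: [0.989, 0.148, 0.001, -0.0]
ft_force: [0.0, -0.0, -0.9]
grip_width: 0.279
```

```bash
python3 - <<'E'
from h import *
goto([.4248,-.3205,.20],67.3)
w=manip.camera("wrist");cv2.imwrite("pics/w10.png",w)
E
```

```text
t 28.77 pos [0.5198 0.0402 0.2521] tool x deg 17.0 F [ 0.  -0.  -0.9] grip 0.279
 shift mm [-196.3  317.2   51.6] n>= 7  dr deg [  0.   -0.1 -50.3]  q7 0.22
```

View pics/w10.png

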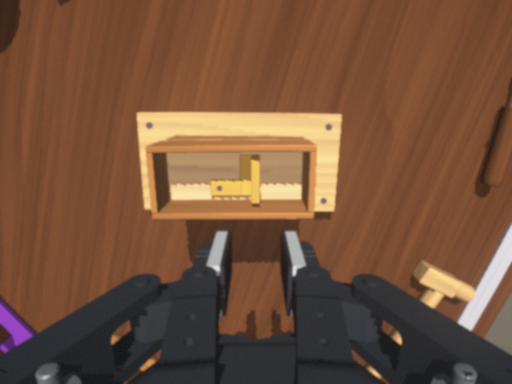

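Right bracket stands in the upper tray (plate at 255,180). Now the lid.

Emit:
servo_tool --moves '[{"travel": [-20, 33, 0], "dr": [0, 0, 0]}, {"travel": [-29.4, 47.4, 5], "dr": [0, 0, 0]}, {"travel": [-29.4, 47.4, 10], "dr": [0, 0, 0]}, {"travel": [-29.4, 47.4, 10], "dr": [0, 0, 0]}, {"travel": [-29.4, 47.4, 10], "dr": [0, 0, 0]}, {"travel": [-29.4, 47.4, 10], "dr": [0, 0, 0]}, {"travel": [-29.3, 47.2, 6], "dr": [0, 0, 0]}]' --claw 0

```text
clock: 29.7
position: [0.4232, -0.3215, 0.1985]
ee_rot: [0.989, 0.148, -0.001, -0.0]
ft_force: [0.9, 0.2, 0.5]
grip_width: 0.994
```

Emit:
servo_tool --moves '[{"travel": [0, 0, 0], "dr": [0, 0, -9]}, {"travel": [0, 0, 0], "dr": [0, 0, -9]}, {"travel": [0, 0, 0], "dr": [0, 0, -9]}, {"travel": [0, 0, 0], "dr": [0, 0, -9]}, {"travel": [0, 0, 0], "dr": [0, 0, -9]}, {"travel": [0, 0, 0], "dr": [0, 0, -5]}, {"travel": [0, 0, 0], "dr": [0, 0, 0]}, {"travel": [0, 0, 0], "dr": [0, 0, 0]}]'

```text
clock: 30.7
position: [0.424, -0.3204, 0.1996]
ee_rot: [0.835, 0.551, -0.0, -0.001]
ft_force: [1.0, -0.1, 0.3]
grip_width: 0.995
```

```bash
python3 - <<'E'
from h import *
goto([.4248,-.3205,.20],67)
w=manip.camera("wrist");c=manip.calibration("wrist");np.savez("w11.npz",**c);cv2.imwrite("pics/w11.png",w)
a=np.radians(-23);u=np.array([np.cos(a),np.sin(a),0]);v=np.array([-u[1],u[0],0]);m=np.array([.4248,-.3205,.013])
print(proj(c,[m+s*u*.075+t*v*.034 for s,t in((-1,-1),(-1,1),(1,1),(1,-1))]).round(0))
E
```

```text
t 30.7 pos [ 0.424  -0.3204  0.1996] tool x deg 66.9 F [ 1.  -0.1  0.3] grip 0.995
 shift mm [ 0.3  0.8 -0.4] n>= 1  dr deg [-0.1  0.  -0.1]  q7 1.9
[[222.  99.]
 [290.  99.]
 [286. 237.]
 [226. 237.]]
```

View pics/w11.png

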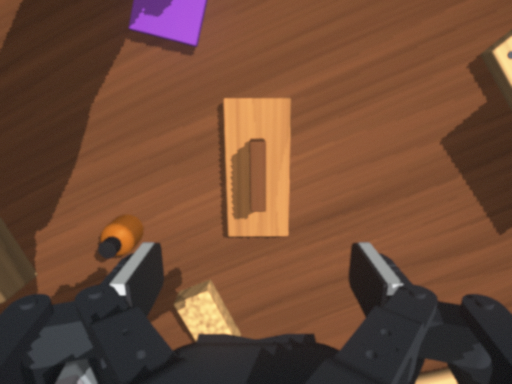

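Lid corners at (224,98), (291,98), (289,236) and (227,236), 1.5–2 px right of prediction. I correct and descend onto the handle.

Emit:
servo_tool --moves '[{"travel": [2, 0.8, 40], "dr": [0, 0, 0]}, {"travel": [0, 0, 45], "dr": [0, 0, 0]}, {"travel": [0, 0, 40], "dr": [0, 0, 0]}, {"travel": [0, 0, 30], "dr": [0, 0, 0]}, {"travel": [0, 0, 18], "dr": [0, 0, 0]}, {"travel": [0, 0, 9], "dr": [0, 0, 0]}, {"travel": [0, 0, 0], "dr": [0, 0, 0]}]'

```text
clock: 31.62
position: [0.426, -0.3192, 0.0186]
ee_rot: [0.834, 0.552, 0.0, 0.0]
ft_force: [0.1, 0.3, 1.5]
grip_width: 0.995
```

Emit:
servo_tool --moves '[{"travel": [0, 0, 0], "dr": [0, 0, 0]}, {"travel": [0, 0, 0], "dr": [0, 0, 0]}, {"travel": [0, 0, 0], "dr": [0, 0, 0]}, {"travel": [0, 0, 0], "dr": [0, 0, 0]}, {"travel": [0, 0, 0], "dr": [0, 0, 0]}, {"travel": [0, 0, 0], "dr": [0, 0, 0]}, {"travel": [0, 0, 0], "dr": [0, 0, 0]}, {"travel": [0, 0, 0], "dr": [0, 0, 0]}]' --claw 1 --squeeze 60

```text
clock: 32.62
position: [0.4261, -0.3192, 0.0187]
ee_rot: [0.834, 0.552, 0.0, 0.0]
ft_force: [-0.5, 1.1, 5.8]
grip_width: 0.177
```

Emit:
servo_tool --moves '[{"travel": [0, 0, -20], "dr": [0, 0, 0]}, {"travel": [0, 0, -40], "dr": [0, 0, 0]}, {"travel": [0, 0, -50], "dr": [0, 0, 0]}, {"travel": [0, 0, -55], "dr": [0, 0, 0]}, {"travel": [0, 0, -50], "dr": [0, 0, 0]}, {"travel": [0, 0, -15], "dr": [0, 0, 0]}, {"travel": [0, 0, 0], "dr": [0, 0, 0]}]'

```text
clock: 33.5
position: [0.426, -0.3191, 0.2488]
ee_rot: [0.834, 0.552, 0.001, 0.0]
ft_force: [0.9, -0.1, -2.1]
grip_width: 0.178
```

```bash
python3 - <<'E'
from h import *
goto([.4998,.0346,.24],107)
E
```

```text
t 33.5 pos [ 0.426  -0.3191  0.2488] tool x deg 67.0 F [ 0.9 -0.1 -2.1] grip 0.178
 shift mm [354.4 -70.3   9. ] n>= 7  dr deg [  0.1  -0.  -40. ]  q7 1.87
```

Emit:
servo_tool --moves '[{"travel": [30, -6.3, 0], "dr": [0, 0, 0]}, {"travel": [46, -9, 0], "dr": [0, 0, 0]}, {"travel": [46.4, -9, 0], "dr": [0, 0, 0]}, {"travel": [50, -10, 0], "dr": [0, 0, 0]}, {"travel": [50, -10, 0], "dr": [0, 0, 0]}, {"travel": [50, -10, 0], "dr": [0, 0, 0]}, {"travel": [48, -9, 0], "dr": [0, 0, 0]}, {"travel": [34, -7, 0], "dr": [0, 0, 0]}]'

```text
clock: 34.5
position: [0.4989, 0.0369, 0.2462]
ee_rot: [0.833, 0.553, -0.002, -0.0]
ft_force: [-0.3, -0.2, -2.1]
grip_width: 0.179
```

Emit:
servo_tool --moves '[{"travel": [0, 0, 0], "dr": [0, 0, -8]}, {"travel": [0, 0, 0], "dr": [0, 0, -8]}, {"travel": [0, 0, 0], "dr": [0, 0, -8]}, {"travel": [0, 0, 0], "dr": [0, 0, -8]}, {"travel": [0, 0, 0], "dr": [0, 0, -8]}, {"travel": [0, 0, 30], "dr": [0, 0, 0]}, {"travel": [0, 0, 40], "dr": [0, 0, 0]}, {"travel": [0, 0, 20], "dr": [0, 0, 0]}, {"travel": [0, 0, 8], "dr": [0, 0, 0]}, {"travel": [0, 0, 0], "dr": [0, 0, 0]}, {"travel": [0, 0, 0], "dr": [0, 0, 0]}]'

```text
clock: 35.88
position: [0.5001, 0.0346, 0.151]
ee_rot: [0.595, 0.804, 0.0, 0.0]
ft_force: [0.5, 0.4, -1.5]
grip_width: 0.178
```

```bash
python3 - <<'E'
from h import *
goto([.4998,.0346,.1347],107)
w=manip.camera("wrist");c=manip.calibration("wrist");np.savez("w12.npz",**c);cv2.imwrite("pics/w12.png",w)
E
```

```text
t 35.88 pos [0.5001 0.0346 0.151 ] tool x deg 107.0 F [ 0.5  0.4 -1.5] grip 0.178
 shift mm [ 0.1 -0.4 16.3] n>= 1  dr deg [ 0. -0. -0.]  q7 1.8
```

View pics/w12.png

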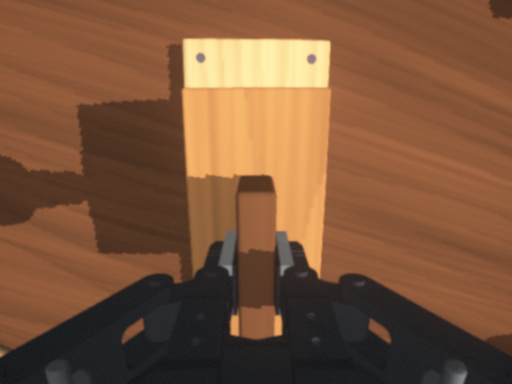

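Lid end spans columns 183–330 at row 88, and the board end 183–330 at rows 39–41; both are centred on column 256.5. I check by rays.

```bash
python3 - <<'E'
from h import *
c=dict(np.load("w12.npz"))
B=ray(c,[(183,39),(330,40.5),(201,57.5),(312,59)],.02);T=ray(c,[(183,88),(330,88)],.1453)
a=np.radians(107);x=np.array([np.cos(a),np.sin(a),0]);y=np.array([np.sin(a),-np.cos(a),0])
o=np.array([.5001,.0346,0])
for P in(B,T): print(((P-o)@np.c_[x,y]*1000).round(1))
E
```

```text
[[ -58.3 -119.7]
 [  59.7 -118.7]
 [ -44.3 -105.4]
 [  45.7 -104.3]]
[[-32.4 -75.8]
 [ 33.5 -75.9]]
```

Emit:
servo_tool --moves '[{"travel": [0, 0.8, 4], "dr": [0, 0, 0]}, {"travel": [0, 0, 4], "dr": [0, 0, 0]}, {"travel": [0, 0, 3], "dr": [0, 0, 0]}, {"travel": [0, 0, 2.5], "dr": [0, 0, 0]}, {"travel": [0, 0, 1.5], "dr": [0, 0, 0]}, {"travel": [0, 0, 0.5], "dr": [0, 0, 0]}, {"travel": [0, 0, 0], "dr": [0, 0, 0]}, {"travel": [0, 0, 0], "dr": [0, 0, 0]}]'

```text
clock: 36.92
position: [0.5006, 0.0349, 0.135]
ee_rot: [0.595, 0.804, 0.0, -0.0]
ft_force: [-0.6, -0.8, -1.3]
grip_width: 0.177
```

Emit:
servo_tool --moves '[{"travel": [0, 0, 0.6], "dr": [0, 0, 0]}, {"travel": [0, 0, 0], "dr": [0, 0, 0]}, {"travel": [0, 0, 0], "dr": [0, 0, 0]}]'

```text
clock: 37.3
position: [0.5006, 0.0349, 0.1347]
ee_rot: [0.595, 0.804, 0.0, -0.0]
ft_force: [-3.3, -0.1, 5.0]
grip_width: 0.176
```

Emit:
servo_tool --moves '[{"travel": [0, 0, 0], "dr": [0, 0, 0]}, {"travel": [0, 0, 0], "dr": [0, 0, 0]}, {"travel": [0, 0, 0], "dr": [0, 0, 0]}, {"travel": [0, 0, 0], "dr": [0, 0, 0]}]' --claw 0.6

```text
clock: 37.8
position: [0.5006, 0.0349, 0.1343]
ee_rot: [0.595, 0.804, 0.0, -0.0]
ft_force: [0.6, 0.2, -0.2]
grip_width: 0.401
```

Emit:
servo_tool --moves '[{"travel": [0, 0, -15], "dr": [0, 0, 0]}, {"travel": [0, 0, -40], "dr": [0, 0, 0]}, {"travel": [0, 0, -50], "dr": [0, 0, 0]}, {"travel": [0, 0, -30], "dr": [0, 0, 0]}, {"travel": [0, 0, 0], "dr": [0, 0, 0]}, {"travel": [0, 0, 0], "dr": [0, 0, 0]}]'

```text
clock: 38.55
position: [0.5003, 0.0348, 0.2692]
ee_rot: [0.595, 0.804, 0.0, -0.0]
ft_force: [-0.3, -0.3, 0.3]
grip_width: 0.402
```

```bash
python3 - <<'E'
from h import *
goto([.5,.035,.25],107)
w=manip.camera("wrist");np.savez("w13.npz",**manip.calibration("wrist"));s=manip.camera("scene");s=cv2.resize(s[165:275,180:290],None,fx=2.6,fy=2.6,interpolation=cv2.INTER_CUBIC)
o=np.zeros((384,798,3),np.uint8);o[:,:512]=w;o[:s.shape[0],512:]=s[:,:286]
cv2.imwrite("pics/w13.png",o)
E
```

```text
t 38.55 pos [0.5003 0.0348 0.2692] tool x deg 107.0 F [-0.3 -0.3  0.3] grip 0.402
 shift mm [ 0.3 -0.3 19.2] n>= 1  dr deg [-0. -0. -0.]  q7 1.73
```

View pics/w13.png

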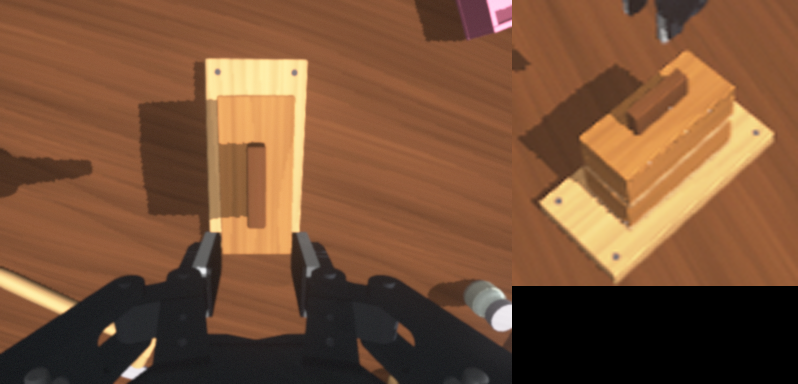

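The lid is seated, square and level (wrist view columns 217–295, seams even in the scene view), and the gripper is clear above. Handing in.

```bash
python3 -c "
from workcell import manip
print(manip.hand_in())"
```

```text
the job is handed in; nothing more can be done
None
```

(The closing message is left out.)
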